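Index a specimen turntable to its next sprung-pin station

TASK

Bring the red specimen round to the red pointer on the indexing turntable: pull up the sprung black pull knob, turn the table one station, and let the pin spring fully home in the next hole. The hole is hidden and up to some 10 degrees off the nominal 60, so feel for it gently and never force the pin sideways; keep all specimens in their cups without touching them, and leave the other things on the bench alone.

Things in the scene. Friction and masses are not known exactly. Their poses are not given: they have to be found in the camera images.
- index_base: Grey round stand fixed to the worktop, 196 mm wide; origin on the turning axis at worktop height, x axis towards the pointer. On it turns an aluminium disc 196 mm across, upper face 38 mm above the worktop, with three black cups (41 mm wide, 9 mm high, 58 mm from the axis). At the start they stand at the pointer and 60 degrees to its left and right.
- pivot (a point): Centre of the disc, on the vertical turning axis, 45 mm above the worktop, on top of the dark hub. Its axes turn with the disc: -x points from the pivot to the pull knob.
- knob (a point): Middle of the black pull knob (yellow dot on top): upright cylinder 24 mm across, 20 mm tall, 75 mm from the axis, on the robot's side at first. With the pin home this point is 60 mm above the worktop; a brass collar reaches up to 47 mm under it. Grip from above, best with the fingers closing along the direction of turning. It does not spin: turn the tool with the disc while gripping.
- index_pin (a joint): Height of knob and pin above home (m): 0 = home in a hole, 0.016 = fully up at its stop. A spring pushes it down: 6 N at home, 0.15 N more per mm; damped 60 N per m/s. Below 0.010 it blocks the table, above it is clear. Let down beside a hole it stands on the ring at 0.010, slides with a drag of about 2 to 4 N, and over a hole drops by itself to 0.
- turntable (a joint): Angle of the disc (rad), positive counter-clockwise seen from above, about 0 at the start; end stops at -1.35 and 1.35. The pin starts in the hole at 0; the next holes are nominally at +1.047 and -1.047 (60 degrees). The disc turns with light friction and stays where it is left.
- index_ring: Hidden steel ring with the three pin holes under the disc, top 22 mm above the worktop; origin on the axis at worktop height. Each outer hole lies 0.05 to 0.16 rad (4 to 12 mm at the knob) short of nominal or beyond, and leaves the 7 mm round-ended pin 1 mm of play either way. Fingers slightly open round the knob can push the table while the pin is free to drop. Keep pin force under 20 N.
- view_spot (a point): Fixed point 38 mm above the worktop, 58 mm from the axis, straight inward of the pointer: the cup that is at the pointer is centred here. Its x axis points outward from the pivot to the pointer.
- pointer (a point): Tip of the fixed red pointer, 68 mm above the worktop and 88 mm from the axis, pointing inward at view_spot; it sits on a post 116 mm from the axis, 74 mm tall, on the far side of the stand.
- specimen_red: Red resin specimen disc, 32 mm across, 16 mm tall, standing loose in one of the two outer cups (60 degrees to the left or right of the pointer). Origin: centre of its underside, z up.
- specimen_green: Green resin specimen disc, 32 mm across, 17 mm tall, in the other outer cup. Origin: centre of its underside.
- specimen_black: Black resin specimen disc, 31 mm across, 19 mm tall, in the middle cup, which is at the pointer at the start. Origin: centre of its underside.
- loupe: Black loupe, 35 mm across, 31 mm tall, to be left alone. Origin: centre of its underside.
- hex_key_set: Red folding hex key set, 22x90x17 mm, to be left alone. Origin: centre of its underside.
- lens_cap: Black round lens cap, 53 mm across, 13 mm tall, to be left alone. Origin: centre of its underside.

How it is judged:
On the way, in this order (a step that is already met when the one before it is completed fails the run):
1. the pin is pulled up clear of its hole while the table still stands at its first station (value of joint index_pin above 0.0102 m and value of joint turntable between -0.15 and 0.15 rad), for 0.1 s.
2. the table is turned towards the next station with the pin clear of the holes (value of joint index_pin above 0.008 m and (value of joint turntable above 0.7 rad or value of joint turntable below -0.7 rad)), for 0.05 s.
At the end, for the whole second after the job is handed in: Pin home in the next hole (index_pin below 2 mm), table turned by over 0.8 rad and at rest, red specimen's centre within 14 mm of view_spot in plan, all three specimens upright (0.15 rad) in their cups (underside 33 to 43 mm up, within 66 mm of the axis) (value of joint index_pin below 0.002 m and horizontal distance between specimen_red and view_spot below 0.014 m and (value of joint turntable above 0.8 rad or value of joint turntable below -0.8 rad) and velocity of joint turntable between -0.02 and 0.02 rad/s and angle between each of specimen_red, specimen_green, specimen_black's own z axis and vertical below 0.15 rad and height (world z) of specimen_red between 0.033 and 0.043 m and horizontal distance between each of specimen_red, specimen_green, specimen_black and pivot below 0.066 m and height (world z) of specimen_green between 0.033 and 0.043 m and height (world z) of specimen_black between 0.033 and 0.043 m); the robot touches nothing.
It fails at once if the pin is forced against the ring with more than 20 N (contact force between index_pin and index_ring above 20 N).
It fails at once if the red specimen is touched by the robot (contact force between any of the fingers, the arm and specimen_red above 0.5 N).
It fails at once if the green specimen is touched by the robot (contact force between any of the fingers, the arm and specimen_green above 0.5 N).
It fails at once if the black specimen is touched by the robot (contact force between any of the fingers, the arm and specimen_black above 0.5 N).
It fails at once if a bystander is moved by more than 20 mm (distance of any of loupe, hex_key_set, lens_cap from where it was at the start of the episode above 0.02 m).
It also fails if it takes over 54 s, if anything falls off the work surface, if the arm or the gripper's body presses on something with over 40 N, if the wrist force passes 120 N, or if a joint passes its speed limit or range.

ROBOT

A 7-joint arm with a two-finger parallel gripper is mounted at the origin on a cart in front of the work surface, level with it; the furniture and walls round the work are solid. World frame = base frame: x ahead of the robot, y to its left, z up, the work surface at z = 0. Lengths are in m, angles in rad, forces in N, time in s.
With the tool pointing down it reaches from about 0.35 to 0.9 m from the base axis. Payload 8.1 kg.
Tool frame: the origin (TCP) lies between the finger pads; the fingertips stand 8 mm ahead of it and the grasp point (between the pads) lies 11 mm behind it; z points along the fingers, y is the line along which they close (so a half turn about z gives the same grasp; the last joint's range is limited). The gripper opens to 92 mm and grips with 3 to 60 N. Pads are 19 mm wide; open, the fingers measure 130 mm over their backs; the gripper's body (75 mm by 190 mm) begins 47 mm behind the grasp point.
Start: joints at [1.008, 0.434, 0.025, 1.573, -0.012, 1.134, -0.075], TCP at [0.277, -0.56, 0.235] pointing down, gripper open.
Joint ranges: [-2.62, 2.62], [-0.44, 2.09], [-1.27, 1.32], [0.08, 2.57], [-1.32, 4.46], [0.12, 2], [-2.74, 2.74]. Speed limits (rad/s): [2.22, 2.22, 3.01, 3.01, 3.14, 3.14, 3.14].

INTERFACE

Orientations are given as [roll, pitch, yaw] about the fixed x, y, z axes, in that order (R = Rz(yaw) Ry(pitch) Rx(roll)).
In Python, from station import * gives the robot as it stands.
- The arm moves only by the shell command python3 -m crank 'ROWS' [OPENING]. ROWS is text: rows parted by semicolons, each of 4 numbers parted by spaces: the shift along the tool's x, y, z in m, then the turn about the tool's z in rad. In form: tx ty tz yaw; .... A call has 1 to 12 rows; each row is the pose to reach, as a shift and turn from the pose commanded when the call began, along the tool's axes at that moment; what a row does not reach only later rows make up. A row lasts 1/8 s, in which the tool goes at most 62.5 mm and 10.7 degrees, less where a joint would pass 70% of its speed; a pose out of reach is approached as far as the arm can. A call with a gripper value outside its range is refused whole. OPENING is the finger opening in m, from 0 to 0.0918, set as the call begins (- or left out, the last holds). The fingers move at their own pace and stop on an object; the grip force is fixed at half the most. Time passes only in rows, so rows that repeat a pose let the fingers close. It gives the time, the measured TCP pose, the force, the opening and the grip force at its end, in the units of the state.
- read_state(): the state, without advancing time (a new reading comes with each control period).
- grab_frame(name): name is "side" or "top" or "wrist"; returns a dict with "color" (480x640x3 uint8, blue, green, red), "mtx" (3x3 intrinsics, pixels), "k1" (the pictures are not rectified: a ray, as slopes to the right and down, at radius r is drawn at 1 + k1 r^2 times it, then the intrinsics apply), "world_to_cam" (4x4, takes a point from world to camera coordinates); the wrist camera has in their place "hand_eye" (4x4, takes a point from camera to tool coordinates, whose origin is the TCP and whose axes are the flange's). Camera axes: x right, y up, looking along -z (the intrinsics and any distortion apply to the point x, -y, -z); pixel columns grow to the right and rows downward; lengths in m; the calibration is good to about 2 mm. A picture is of the moment at which its call begins: read the wrist's pose just before it. There is no depth.
- job_done(): hands the job in; it is judged then, once.
Trained networks look in the newest picture that a camera, given by its name, has taken for a name from the list of things; names that differ only in an ending like _2 or _b are one class to them, and where a whole thing is asked for, a point or a joint stands for the part that bears it (a point fixed in the world has none). Each returns a list of dicts, best first, with "conf" (0 to 1); they miss things now and then, are a little off and sometimes report something else, mostly with a low value. They report only what shows in the picture. A call takes as long as a camera call.
- masks_of(camera, name): "mask" (480x640 bool, what is visible of it) and "at" ([column, row] in pixels, amid what is visible of it).
The state is a dict: "clock": time; "joints": joint angles; "qvel": joint speeds; "effort": joint torques, N m; "ee_pos": TCP position; "tool_rot": TCP orientation; "ft_force": force on the tool from outside, world axes, zero at the start; "moment": the same for the moment, N m; "width": finger opening in m; "grip_force": force on a finger pad.
Only numpy, scipy, OpenCV 4.12 (cv2) and the standard library are available. Lean on these libraries where they do the work, as an engineer would, in place of code of your own. Each camera call takes 0.05 s, during which the arm holds its last target. There are 200 camera calls.

## Working session

There is one attempt and no reset: what is moved stays moved. The work goes in short steps, Python scripts to look and compute and a shell command to move; the robot and the scene stay as the last step left them, time stands still between calls to the robot, and variables do not carry over. Pictures are saved under pics/ and viewed, at most 10 in all, crops included, and the job is handed in when it is done.

```bash
mkdir -p pics
cat > h.py <<'E'
from station import *
import numpy as np, cv2
def ray(f,uv,st=None):
    K=f["mtx"];d=np.array([(uv[0]-K[0,2])/K[0,0],(uv[1]-K[1,2])/K[1,1]]);u=d.copy()
    for _ in range(20): u=d/(1+f["k1"]*(u@u))
    v=np.array([u[0],-u[1],-1])
    M=np.linalg.inv(f["world_to_cam"])
    return M[:3,3],M[:3,:3]@v
def at(f,uv,z):
    o,d=ray(f,uv);return o+d*(z-o[2])/d[2]
E
python3 - <<'E'
from h import *
s=read_state();print(s)
for c in("top","side"):
    f=grab_frame(c);cv2.imwrite(f"pics/{c}0.png",f["color"])
    for n,z in(("knob",.06),("specimen_red",.05),("specimen_green",.05),("specimen_black",.05),("index_base",.03),("pivot",.045),("pointer",.068),("loupe",.02),("hex_key_set",.01),("lens_cap",.01)):
        for m in masks_of(c,n)[:1]: print(c,n,m["conf"],m["at"],at(f,m["at"],z).round(4),m["mask"].sum())
E
```

```text
{'clock': 0.0, 'joints': array([ 1.00839206,  0.43523796,  0.02498442,  1.57409278, -0.01156361,
        1.13401097, -0.0751245 ]), 'qvel': array([ 5.79230354e-04, -1.08348241e-03, -9.54878108e-05,  2.05584402e-03,
        5.06176552e-04,  5.20944977e-04, -5.06836252e-04]), 'effort': array([ 2.02876501e-03, -6.67855954e+01,  9.85342786e-01, -3.14450955e+01,
       -6.08766871e-02,  4.32056480e-02,  1.34619095e-04]), 'ee_pos': array([ 0.27706791, -0.55967069,  0.23393748]), 'tool_rot': array([-3.13999819e+00,  1.83297401e-04,  4.59715194e-01]), 'ft_force': array([-0.99136739, -0.28184245,  1.04293577]), 'moment': array([-0.04659687, -0.01133791, -0.03114983]), 'grip_force': 0.0, 'width': 0.09196267442868325}
top specimen_red 0.4 [392.7, 229.8] [ 0.6169 -0.1182  0.05  ] 99
top index_base 0.84 [377.0, 242.7] [ 0.5812 -0.0748  0.03  ] 3468
top pivot 0.61 [377.1, 242.5] [ 0.5807 -0.0735  0.045 ] 3216
top loupe 0.51 [176.3, 259.5] [0.5334 0.5122 0.02  ] 112
top hex_key_set 0.71 [376.3, 243.7] [ 0.5798 -0.0748  0.01  ] 3276
top lens_cap 0.83 [461.3, 238.6] [ 0.5945 -0.3254  0.01  ] 262
side knob 0.52 [387.5, 286.7] [ 0.5585 -0.0792  0.06  ] 4760
side specimen_red 0.66 [406.0, 274.8] [ 0.6095 -0.1083  0.05  ] 143
side specimen_green 0.66 [369.2, 268.3] [ 0.5926 -0.0244  0.05  ] 162
side specimen_black 0.48 [387.9, 262.5] [ 0.6244 -0.0596  0.05  ] 152
side index_base 0.85 [383.7, 286.5] [ 0.5713 -0.0694  0.03  ] 5315
side pivot 0.87 [382.8, 291.3] [ 0.5511 -0.0723  0.045 ] 4629
side pointer 0.66 [387.0, 288.8] [ 0.5489 -0.0802  0.068 ] 5372
side loupe 0.73 [388.8, 261.0] [ 0.6471 -0.0582  0.02  ] 150
side hex_key_set 0.78 [218.6, 243.6] [0.5339 0.3548 0.01  ] 245
side lens_cap 0.7 [497.2, 321.6] [ 0.5979 -0.3321  0.01  ] 453
```

Run:
```python
import cv2,numpy as np
a=cv2.imread("pics/top0.png")[195:295,325:435];b=cv2.imread("pics/side0.png")[230:350,315:455]
a=cv2.resize(a,(400,364),interpolation=2);b=cv2.resize(b,(400,343),interpolation=2)
c=np.zeros((364,800,3),np.uint8);c[:,:400]=a;c[:343,400:]=b
cv2.imwrite("pics/c0.png",c)
```

```text
(no output)
```

View pics/c0.png

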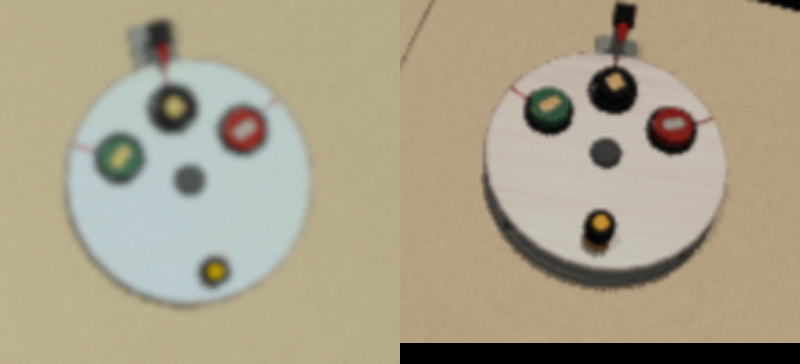

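The black specimen is at the pointer at crop (172,108), red is to the right at (243,129), and green is to the left. The knob's yellow dot is at crop (214,271), which is top-image pixel (383.9,269.5). The hub is at (377.2,244.5). Red is on the right, so the table must turn counter-clockwise (+).

Run:
```python
from h import *
f=grab_frame("top");g=grab_frame("side")
P=at(f,(377.2,244.5),.045);k=at(f,(383.9,269.5),.07);pt=at(f,(325+164/3.636,195+75/3.636),.068)
P2=at(g,(315+205/2.857,230+153/2.857),.045);k2=at(g,(315+200/2.857,230+222/2.857),.07)
print(P,P2,k,k2,pt)
for a,b in((P,k),(P2,k2),(P,pt)): d=(b-a)[:2];print(np.hypot(*d),np.arctan2(d[1],d[0]))
s=read_state();y=s["tool_rot"][2];K=(k+k2)/2-s["ee_pos"]
print("tool shift to knob",K@[np.cos(y),np.sin(y),0],K@[np.sin(y),-np.cos(y),0],y)
```

```text
[ 0.57489788 -0.07370703  0.045     ] [ 0.57336372 -0.0743597   0.045     ] [ 0.50240994 -0.08913006  0.07      ] [ 0.50299593 -0.09069646  0.07      ] [ 0.65571235 -0.05194793  0.068     ]
0.07411053990175943 -2.9319519772340468
0.07223929116423468 -2.91347144638852
0.08369250542396732 0.2630103747561973
tool shift to knob 0.4106030931094641 -0.3214192686021008 0.459665358618083
```

```bash
python3 -m crank '.04 -.03 0 0; .09 -.07 0 .05; .14 -.11 0 .1; .19 -.15 0 .15; .24 -.19 0 .2; .29 -.23 0 .24; .34 -.27 0.02 .24; .39 -.31 .04 .24; .41 -.322 .06 .24; .41 -.322 .06 .24; .41 -.322 .06 .24' 0.06
python3 - <<'E'
from h import *
s=read_state();print(s["ee_pos"],s["tool_rot"],s["joints"])
f=grab_frame("wrist");print(f["hand_eye"],f["mtx"],f["k1"]);cv2.imwrite("pics/w1.png",f["color"])
E
```

```text
clock: 2.58
ee_pos: [0.5017, -0.0903, 0.1748]
tool_rot: [3.141, 0.0, 0.219]
ft_force: [-1.1, -0.3, 1.1]
width: 0.0598
grip_force: 0.0
[ 0.50173336 -0.09034317  0.17483704] [3.14113736e+00 4.15993294e-04 2.19396418e-01] [ 0.21351623  0.32274238 -0.17811861  1.91556498  0.07195604  0.90959127
 -1.35123418]
[[-6.01541839e-05  9.58009713e-01  2.86735742e-01  7.85822771e-02]
 [ 9.99999998e-01  5.28116892e-05  3.33410567e-05  4.17430368e-05]
 [ 1.67980573e-05  2.86735743e-01 -9.58009715e-01 -1.50988867e-01]
 [ 0.00000000e+00  0.00000000e+00  0.00000000e+00  1.00000000e+00]] [[346.50759741   0.         314.52460396]
 [  0.         346.50759741 236.50312049]
 [  0.           0.           1.        ]] -0.057562027439894525
```

View pics/w1.png

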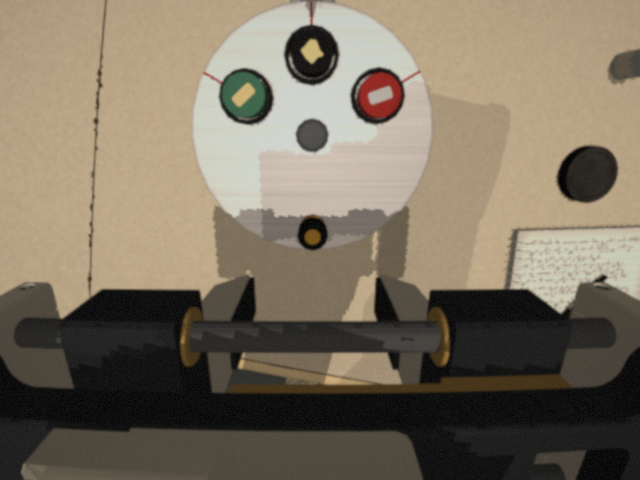

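The wrist view shows the knob's dot at (312,237), the hub at (312,135) and the table aligned with the tool.

```bash
cat >> h.py <<'E'
from scipy.spatial.transform import Rotation as R
def wrist():
    s=read_state();f=grab_frame("wrist");T=np.eye(4);T[:3,:3]=R.from_euler("xyz",s["tool_rot"]).as_matrix();T[:3,3]=s["ee_pos"]
    f["world_to_cam"]=np.linalg.inv(T@f["hand_eye"]);f["T"]=T;return f
E
python3 - <<'E'
from h import *
f=wrist()
for uv,z in(((312,237),.07),((312,135),.045)):
    p=at(f,uv,z);print(p,(np.linalg.inv(f["T"])@[*p,1])[:3])
P=at(f,(312,135),.045);k=at(f,(312,237),.07);d=k-P;print(np.hypot(*d[:2]),np.arctan2(d[1],d[0])+np.pi)
E
```

```text
[ 0.50287955 -0.08881412  0.07      ] [ 0.00151406 -0.00191706  0.10516813]
[ 0.57688919 -0.07240194  0.045     ] [ 0.07731632 -0.00193902  0.1301842 ]
0.07580756351096395 0.2182258043961296
```

```bash
python3 -m crank '.0015 -.0018 .03 0; .0015 -.0018 .07 0; .0015 -.0018 .10 0; .0015 -.0018 .112 0; .0015 -.0018 .1165 0; .0015 -.0018 .1165 0' 0.06
python3 -m crank '0 0 0 0; 0 0 0 0; 0 0 0 0; 0 0 0 0; 0 0 0 0; 0 0 0 0' 0.015
```

```text
clock: 3.42
ee_pos: [0.5036, -0.0879, 0.059]
tool_rot: [3.141, -0.001, 0.219]
ft_force: [0.1, -0.5, 1.4]
width: 0.0603
grip_force: 0.0
clock: 4.18
ee_pos: [0.503, -0.0877, 0.0583]
tool_rot: [3.141, -0.0, 0.219]
ft_force: [-0.5, -0.6, 2.5]
width: 0.0227
grip_force: 30.0
```

```bash
python3 -m crank '0 0 -.003 0; 0 0 -.006 0; 0 0 -.009 0; 0 0 -.012 0; 0 0 -.014 0; 0 0 -.014 0; 0 0 -.014 0; 0 0 -.014 0'
python3 - <<'E'
from h import *
f=wrist();cv2.imwrite("pics/w2.png",f["color"][0:420])
print(read_state()["ee_pos"])
E
```

```text
clock: 5.18
ee_pos: [0.5029, -0.0876, 0.0722]
tool_rot: [3.142, 0.0, 0.22]
ft_force: [2.3, -0.3, -8.4]
width: 0.0231
grip_force: 30.0
[ 0.50294405 -0.08758825  0.07217458]
```

View pics/w2.png

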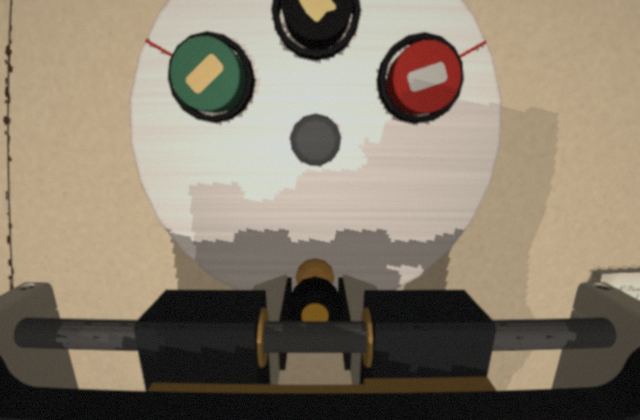

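Lifted about 14 mm, and the force matches the spring. The hub is at (315,139). Checking the pivot in the tool frame before turning.

Run:
```python
from h import *
f=wrist();p=at(f,(315,139),.045);print(p,(np.linalg.inv(f["T"])@[*p,1])[:3])
r=.075
for t in np.linspace(0,.84,13)[1:]: print(f"{r*(1-np.cos(t)):.4f} {r*np.sin(t):.4f} 0 {-t:.2f}",end="; ")
```

```text
[ 0.57703311 -0.07132961  0.045     ] [0.07585348 0.00027482 0.02716916]
0.0002 0.0052 0 -0.07; 0.0007 0.0105 0 -0.14; 0.0016 0.0156 0 -0.21; 0.0029 0.0207 0 -0.28; 0.0045 0.0257 0 -0.35; 0.0065 0.0306 0 -0.42; 0.0088 0.0353 0 -0.49; 0.0115 0.0398 0 -0.56; 0.0144 0.0442 0 -0.63; 0.0176 0.0483 0 -0.70; 0.0212 0.0522 0 -0.77; 0.0249 0.0558 0 -0.84;
```

```bash
python3 -m crank '.0002 .0052 0 -.07; .0007 .0105 0 -.14; .0016 .0156 0 -.21; .0029 .0207 0 -.28; .0045 .0257 0 -.35; .0065 .0306 0 -.42; .0088 .0353 0 -.49; .0115 .0398 0 -.56; .0144 .0442 0 -.63; .0176 .0483 0 -.70; .0212 .0522 0 -.77; .0249 .0558 0 -.84'
python3 -m crank '0 0 0 0; 0 0 0 0; 0 0 0 0'
python3 - <<'E'
from h import *
print(read_state()["joints"])
f=wrist();cv2.imwrite("pics/w3.png",f["color"][0:420])
E
```

```text
clock: 6.78
ee_pos: [0.5388, -0.1364, 0.0718]
tool_rot: [-3.14, 0.0, 1.062]
ft_force: [1.0, 0.8, -8.5]
width: 0.023
grip_force: 30.0
clock: 7.15
ee_pos: [0.5391, -0.1364, 0.0722]
tool_rot: [-3.141, 0.0, 1.059]
ft_force: [0.8, 0.6, -8.6]
width: 0.0226
grip_force: 30.0
[ 0.42332609  0.54581561 -0.37658897  1.89073452  0.28177398  0.75732059
 -0.62186529]
```

View pics/w3.png

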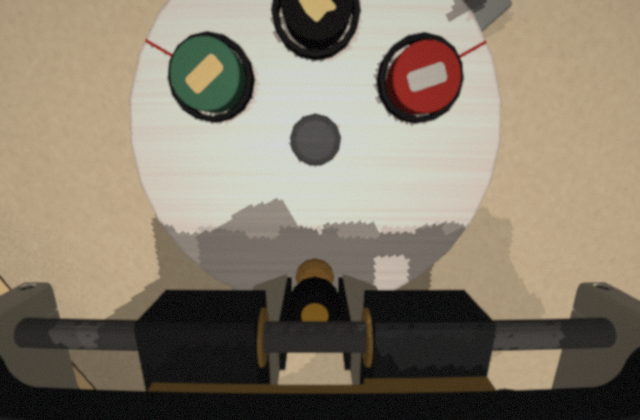

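The view is unchanged relative to the tool, so the table followed by 0.84 rad. I'll lower the pin onto the ring and open the fingers slightly.

```bash
python3 -m crank '0 0 .0015 0; 0 0 .003 0; 0 0 .0035 0; 0 0 .0035 0'
python3 -m crank '0 0 .0 0; 0 0 0 0; 0 0 0 0; 0 0 .003 0; 0 0 .005 0; 0 0 .005 0' 0.028
python3 - <<'E'
from h import *
f=wrist();cv2.imwrite("pics/w4.png",f["color"][220:400,200:440])
m=masks_of("wrist","knob");print([(x["conf"],x["at"]) for x in m[:2]])
E
```

```text
clock: 7.7
ee_pos: [0.5392, -0.1365, 0.0686]
tool_rot: [-3.141, 0.0, 1.06]
ft_force: [-0.3, 1.0, -7.2]
width: 0.0227
grip_force: 30.0
clock: 8.45
ee_pos: [0.5393, -0.1366, 0.0635]
tool_rot: [-3.141, 0.0, 1.06]
ft_force: [-1.3, 0.3, 0.5]
width: 0.0281
grip_force: 0.0
[(0.68, [316.7, 303.5])]
```

View pics/w4.png

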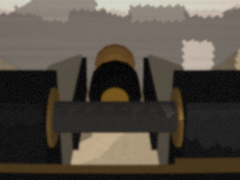

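```bash
cat > guard.py <<'E'
import sys
from h import *
s=read_state();R0=R.from_euler("xyz",s["tool_rot"]).as_matrix();F=R0.T@s["ft_force"]
f=wrist();h=cv2.cvtColor(f["color"],cv2.COLOR_BGR2HSV)[280:345,295:340]
m=(h[...,0]>12)&(h[...,0]<35)&(h[...,1]>150)&(h[...,2]>110);r=np.nonzero(m)[0]+280
p=masks_of("wrist","knob")
print("Ftool",F.round(1),"yellow",len(r),r.mean().round(1) if len(r) else None,"knob",p[0]["at"] if p else None,"yaw",s["tool_rot"][2].round(3),"t",s["clock"])
sys.exit(abs(F[1])>5.5)
E
python3 guard.py; python3 -m crank '0 .001 0 -.0133; 0 .002 0 -.0267; 0 .002 0 -.0267' >/dev/null && python3 guard.py && python3 -m crank '0 .001 0 -.0133; 0 .002 0 -.0267; 0 .002 0 -.0267' >/dev/null && python3 guard.py
```

```text
Ftool [ 0.5 -0.3  0.3] yellow 203 314.9 knob [317.5, 304.4] yaw 1.06 t 8.55
Ftool [ 1.1 -0.1 -1. ] yellow 206 314.8 knob [312.5, 303.1] yaw 1.087 t 9.025False
False
```

```bash
sed -i 's/sys.exit(abs(F\[1\])>5.5)/sys.exit(int(abs(F[1])>5.5 or (len(r)>0 and abs(r.mean()-314.8)>4)))/' guard.py
for i in 1; do python3 -m crank '0 .001 0 -.0133; 0 .002 0 -.0267; 0 .002 0 -.0267' >/dev/null && python3 guard.py && python3 -m crank '0 .001 0 -.0133; 0 .002 0 -.0267; 0 .002 0 -.0267' >/dev/null && python3 guard.py; done
```

```text
Ftool [-0.3 -0.1  0.5] yellow 382 309.4 knob [315.7, 297.7] yaw 1.113 t 9.5
```

Run:
```python
from h import *
f=wrist();a=f["color"];cv2.imwrite("pics/w5.png",a[0:420])
g=grab_frame("side")["color"][230:350,315:455];cv2.imwrite("pics/s5.png",cv2.resize(g,(700,600),interpolation=2))
```

```text
(no output)
```

View pics/w5.png

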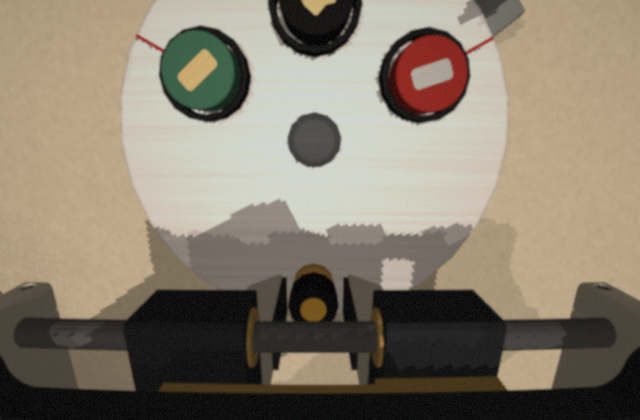

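View pics/s5.png

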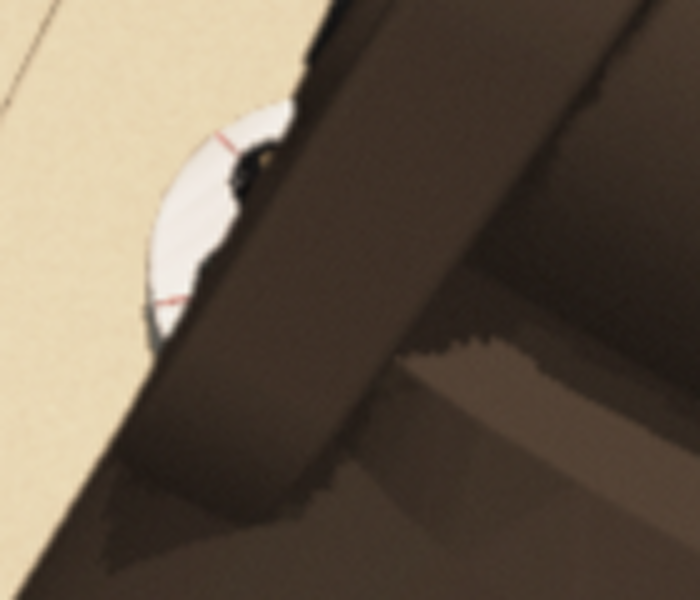

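The knob has dropped: the dot is now at (313,309) and less of the brass collar shows. I'll work out its height from the dot and the known 75 mm radius.

```bash
python3 - <<'E'
from h import *
f=wrist();P=at(f,(315,140),.045);print(P)
for z in(.070,.075,.080):
    k=at(f,(313,310),z);d=k-P;print(z,np.hypot(*d[:2]),np.arctan2(d[1],d[0])+np.pi)
E
python3 -m crank '0 .0005 0 -.0067; 0 .001 0 -.0133; 0 .001 0 -.0133'; python3 guard.py
```

```text
[ 0.57708013 -0.07155657  0.045     ]
0.07 0.07607656656492938 1.1005097571532518
0.075 0.07334162528989055 1.100354749274671
0.08 0.07060668591358155 1.1001877329780125
clock: 10.12
ee_pos: [0.5439, -0.139, 0.0637]
tool_rot: [3.141, 0.0, 1.127]
ft_force: [-0.4, -1.0, -0.1]
width: 0.0279
grip_force: 0.0
Ftool [-1.1  0.1  0.1] yellow 378 309.5 knob [313.7, 297.8] yaw 1.127 t 10.125
```

```bash
python3 -m crank '0 0 0 0; 0 0 0 0; 0 0 0 0; 0 0 -.02 0; 0 0 -.06 0; 0 0 -.11 0; 0 0 -.11 0; 0 0 -.11 0; 0 0 -.11 0' 0.05
python3 - <<'E'
from h import *
f=wrist();cv2.imwrite("pics/w6.png",f["color"])
h=cv2.cvtColor(f["color"],cv2.COLOR_BGR2HSV)
def P(n,z):
    m=masks_of("wrist",n);p=at(f,m[0]["at"],z);print(n,m[0]["conf"],m[0]["at"],p.round(4));return p
for n in("specimen_red","specimen_green","specimen_black","knob"):P(n,.054 if n!="knob" else .068)
E
```

```text
clock: 11.35
ee_pos: [0.5429, -0.1389, 0.1724]
tool_rot: [-3.139, 0.001, 1.126]
ft_force: [-0.1, -0.9, -0.3]
width: 0.0498
grip_force: 0.0
specimen_red 0.59 [385.8, 99.3] [ 0.6346 -0.0691  0.054 ]
specimen_green 0.64 [249.1, 97.5] [ 0.5448 -0.0249  0.054 ]
specimen_black 0.64 [315.0, 51.7] [ 0.6015 -0.0179  0.054 ]
knob 0.57 [315.5, 235.0] [ 0.5454 -0.1369  0.068 ]
```

View pics/w6.png

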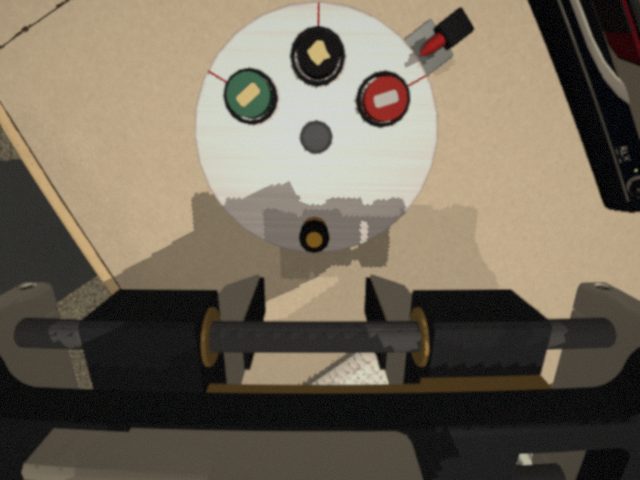

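Red sits beside the pointer, about 10 mm from view_spot, which fits a hole short of nominal. All specimens are in their cups. One last check of the knob height from here.

Run:
```python
from h import *
f=wrist();h=cv2.cvtColor(f["color"],cv2.COLOR_BGR2HSV)[215:260,290:340]
m=(h[...,0]>12)&(h[...,0]<35)&(h[...,1]>150)&(h[...,2]>90);r,c=np.nonzero(m);uv=(c.mean()+290,r.mean()+215);print(len(r),uv)
P=at(f,(315.5,136.5),.045)
for z in(.07,.075,.08): d=at(f,uv,z)-P;print(z,np.hypot(*d[:2]),np.arctan2(d[1],d[0])+np.pi)
w=cv2.imread("pics/w1.png");h=cv2.cvtColor(w,cv2.COLOR_BGR2HSV)[215:260,290:340]
m=(h[...,0]>12)&(h[...,0]<35)&(h[...,1]>150)&(h[...,2]>90);print(len(np.nonzero(m)[0]),np.nonzero(m)[0].mean()+215)
```

```text
173 (np.float64(312.8323699421965), np.float64(239.51445086705203))
0.07 0.07610375814484391 1.099618400764725
0.075 0.07455801070488832 1.099451979950024
0.08 0.07301226541731738 1.0992785125282847
173 236.1329479768786
```

```bash
python3 -c "from station import *; print(job_done())"
```

```text
the job is handed in; nothing more can be done
None
```

I turned the table counter-clockwise by about 0.88 rad and the pin dropped home in the next hole; the job is handed in, with no verdict returned. By the last wrist picture, red is about 10 mm from view_spot (limit 14 mm), all three specimens are in their cups, and the gripper is clear.

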